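# Set the test dial and hold the pressure cover down on the board jig

### The job

Turn the dial of the board test jig until its white pointer stands at the red mark on the ring round it. Then fetch the blue pressure cover by its black handle, slide it over the jig's locating pin until it drops on with its hollow end over the circuit board, and press it fully down against the springs. Finish while still holding the cover pressed down by its handle; leave the other things on the bench where they are.

Things in the scene. Friction and masses are not known exactly. Their poses are not given: they have to be found in the camera images.
- jig: Board test jig, fixed: aluminium base 196 (x) x 108 (y) x 16 mm. Origin under the base plate on the axis of the locating pin, z up, 3 mm above the bench (rubber feet). The nest lies round the pin and to its +y side; the grey dial box (84 x 100 mm, top at z = 40 mm) at the -x end, towards the robot, its dial's axis at x = -100, y = 26 mm. Turned up to 0.35 rad.
- pin_top (a point): Tip of the jig's upright steel locating pin: 10 mm diameter, tapered over its last 6 mm to 4.4 mm; tip at z = 54 mm in the jig's frame, 20 mm above the raised deck.
- deck (a joint): Sprung black deck of the nest, 84 (x) x 96 (y) mm. m pressed down: 0 raised (top at z = 34 mm in the jig's frame), 0.007 fully down at its stop (top at 27 mm). It springs back by itself and bears the cover's weight without sinking; pushing the cover fully down needs about 8 N.
- nest_end (a point): Point on the jig, 60 mm along its +y from the pin axis, at z = 34 mm in the jig's frame, by the far end of the nest; with the cover fitted, cover_end lies within 10 mm of straight above or below it.
- dial (a joint): Dial knob, rad, range 0 to 4.5, grows as it is turned clockwise seen from above; at 0 its pointer points along the jig's +x, at q along the direction turned by -q from it. Stays where it is left (friction about 0.04 N m). Starts 0.6 to 1.5 rad anticlockwise of the mark.
- dial_axis (a point): On the dial's axis, at z = 62 mm in the jig's frame, a good TCP height for gripping. Black knob: a disc of 50 mm diameter, on it an upright bar 44 mm long (along the pointer), 12 mm thick, from z = 48 to 70 mm; grip across its thickness. A white line on the bar marks the pointer end.
- pointer_tip (a point): Point in line with the white pointer, 38 mm from the dial's axis; turns with the dial.
- red_mark (a point): The red mark on the dark steel ring (84 mm outer diameter, fixed) round the dial, 38 mm from the dial's axis.
- cover: Blue pressure cover, loose, 0.18 kg, 80 (x) x 92 (y) x 34 mm high, lying upright on the bench. Origin on its underside at the mouth of the blind hole for the pin (12.6 mm diameter, 30 mm deep, chamfered). It reaches from y = -20 to +72 mm; beyond y = +14 it is a hollow hood, open below, that goes over the board. Fitted, its x and y axes are the jig's and its underside rests on the deck.
- cover_handle (a point): In the middle of the cover's black handle, straight above the hole, 58 mm above the underside. The handle is 50 mm long (x), 16 mm thick (y), and stands from 34 to 66 mm above the underside; grip across its thickness.
- cover_end (a point): Point on the cover's underside 60 mm along its +y from the hole, at the hood end.
- test_board: Blue circuit board, loose, lying flat on the deck beside the pin, centre 41 mm along the jig's +y from the pin axis: 58 (jig x) x 42 (jig y) mm, its parts up to 14 mm above the deck. Origin under its centre.
- flux_tin: Yellow tin, 74 mm diameter, 26 mm high, bystander. Origin under its centre.
- cleaner_bottle: White dropper bottle with blue cap, 41 mm diameter, 128 mm high, bystander. Origin under its centre.
- mini_driver: Small red screwdriver, 114 mm long, lying, bystander. Origin under its centre.
- masking_tape: Roll of masking tape lying flat, 100 mm diameter, 25 mm high, bystander. Origin under its centre.

How it is judged:
On the way, in this order (a step that is already met when the one before it is completed fails the run):
1. the dial's pointer stands at the red mark, while the cover is still off the pin (horizontal distance between pointer_tip and red_mark below 0.0055 m and horizontal distance between cover and pin_top above 0.03 m), for 0.2 s.
2. the cover has dropped on to the pin, hood over the board (horizontal distance between cover and pin_top below 0.0035 m and z of cover in the frame of jig below 0.0375 m and horizontal distance between cover_end and nest_end below 0.01 m), for 0.1 s.
At the end, for the whole second after the job is handed in: Pointer within 5.5 mm of the red mark; cover on the pin (hole within 3.5 mm of the pin axis, hood end within 10 mm of its place, level within 0.06 rad), deck at least 5 of its 7 mm down, cover underside under 29.5 mm in the jig frame, fingers still holding the cover with over 2 N (horizontal distance between pointer_tip and red_mark below 0.0055 m and horizontal distance between cover and pin_top below 0.0035 m and horizontal distance between cover_end and nest_end below 0.01 m and z of cover in the frame of jig below 0.0295 m and angle between cover's own z axis and vertical below 0.06 rad and value of joint deck above 0.005 m and contact force between the fingers and cover above 2 N); the arm keeps its last pose, push and grip.
It fails at once if the board is pushed more than 20 mm from its place in the nest (distance of test_board from where it was at the start of the episode above 0.02 m).
It fails at once if a bystander is moved more than 30 mm (distance of any of flux_tin, cleaner_bottle, mini_driver, masking_tape from where it was at the start of the episode above 0.03 m).
It also fails if it takes over 54 s, if anything falls off the work surface, if the arm or the gripper's body presses on something with over 40 N, if the wrist force passes 120 N, or if a joint passes its speed limit or range.

### The arm

A 7-joint arm with a two-finger parallel gripper is mounted at the origin on a cart in front of the work surface, level with it; the furniture and walls round the work are solid. World frame = base frame: x ahead of the robot, y to its left, z up, the work surface at z = 0. Lengths are in m, angles in rad, forces in N, time in s.
With the tool pointing down it reaches from about 0.4 to 0.85 m from the base axis. Payload 10.4 kg.
Tool frame: the origin (TCP) lies between the finger pads, 19 mm behind the fingertips; this is the grasp point; z points along the fingers, y is the line along which they close (so a half turn about z gives the same grasp; the last joint's range is limited). The gripper opens to 85 mm and grips with 20 to 120 N. Pads are 22 mm wide; open, the fingers measure 114 mm over their backs; the gripper's body (76 mm by 85 mm) begins 54 mm behind the grasp point. The pads swing forward as they close: fully open they stand 13 mm farther back than shut.
Start: joints at [1.134, 0.332, -0.065, 1.46, 0.022, 1.35, -0.088], TCP at [0.251, -0.572, 0.25] pointing down, gripper open.
Joint ranges: [-2.6, 2.6], [-0.5, 2.12], [-1.47, 1.34], [0.16, 2.42], [-1.27, 4.41], [0.06, 2.06], [-2.6, 2.6]. Speed limits (rad/s): [2.22, 2.22, 2.79, 2.79, 3.14, 3.14, 3.14].

### API

Orientations are given as a unit quaternion [w, x, y, z].
In Python, from rig import observe, snapshot, camera_info, close_job gives the robot as it stands.
- The arm moves only by the tool creep_tool, called after "Call:" by a JSON object that holds its "api" and its "payload". Schema: {"type":"object","properties":{"moves":{"type":"object","properties":{"aperture":{"type":"array","items":{"type":"number"},"minItems":1,"maxItems":20},"dx":{"type":"array","items":{"type":"number"},"minItems":1,"maxItems":20},"dy":{"type":"array","items":{"type":"number"},"minItems":1,"maxItems":20},"dz":{"type":"array","items":{"type":"number"},"minItems":1,"maxItems":20},"spin":{"type":"array","items":{"type":"number"},"minItems":1,"maxItems":20}},"additionalProperties":false,"required":["aperture","dx","dy","dz","spin"]},"squeeze":{"type":"number"},"only":{"type":"string"},"quiet":{"type":"boolean"},"lines":{"type":"string"}},"required":["moves"],"additionalProperties":false}. moves is an object with one list for each field, all of the same length, 1 to 20, a row being the entries at one place: aperture (the opening from 0.0 (shut) to 1.0 (fully open)), dx, dy, dz (the shift in m), spin (a turn about the tool's z in rad); each row is the pose to reach, as a shift and turn from the pose commanded when the call began, along the tool's axes at that moment; what a row does not reach only later rows make up. A row lasts 1/8 s, in which the tool goes at most 0.0625 m and 0.188 rad, less where a joint would pass 70% of its speed; a pose out of reach is approached as far as the arm can. The fingers move at their own pace and stop on an object; squeeze is the grip in N (left out, the last holds). Time passes only in rows, so rows that do not move let the fingers close. The tool returns the time, the measured TCP pose, the force, the opening and the grip force at its end. only (a regular expression) keeps the lines of the reply that match it, lines (a string "A,B") keeps lines A to B, and quiet returns only ok. Input that does not fit is refused with a message, and nothing moves.
- observe(): the state, without advancing time (a new reading comes with each control period).
- snapshot(name): name is "scene" or "top"; returns the picture (384x512x3 uint8, red, green, blue); there is no depth.
- camera_info(name): a dict with "K" (3x3 intrinsics, pixels), "cam_to_world" (4x4, takes a point from camera to world coordinates). Camera axes: x right, y up, looking along -z (the intrinsics and any distortion apply to the point x, -y, -z); pixel columns grow to the right and rows downward; lengths in m; the calibration is good to about 2 mm. A picture is of the moment at which its call begins. camera_info takes no time and is no camera call.
- close_job(): hands the job in; it is judged then, once.
The state is a dict: "clock": time; "joint_positions": joint angles; "qvel": joint speeds; "effort": joint torques, N m; "ee_pos": TCP position; "eef_rot": TCP orientation; "ft_force": force on the tool from outside, world axes, zero at the start; "wrist_torque": the same for the moment, N m; "grip_width": opening from 0.0 (shut) to 1.0 (fully open); "finger_force": force on a finger pad.
Only numpy, scipy, OpenCV 4.12 (cv2) and the standard library are available. Lean on these libraries where they do the work, as an engineer would, in place of code of your own. Each camera call takes 0.05 s, during which the arm holds its last target. There are 200 camera calls.

## Working session

There is one attempt and no reset: what is moved stays moved. The work goes in short steps, Python scripts to look and compute and a tool call to move; the robot and the scene stay as the last step left them, time stands still between calls to the robot, and variables do not carry over. Pictures are saved under pics/ and viewed, at most 10 in all, crops included, and the job is handed in when it is done.

```bash
mkdir -p pics; ls; python3 - <<'E'
from rig import observe,snapshot,camera_info
import cv2,numpy as np
for n in("scene","top"):
    im=snapshot(n);np.save(f"{n}0.npy",im);cv2.imwrite(f"pics/{n}0.png",cv2.resize(im[:,:,::-1],(768,576),interpolation=cv2.INTER_CUBIC))
    print(n,{k:np.round(v,4).tolist() if not isinstance(v,str) else v for k,v in camera_info(n).items()})
print(observe())
E
```

```text
pics
scene {'K': [[414.9441, 0.0, 251.3252], [0.0, 414.9441, 191.6471], [0.0, 0.0, 1.0]], 'cam_to_world': [[0.6593, 0.3437, -0.6687, -0.1565], [-0.7518, 0.3161, -0.5787, -0.891], [0.0125, 0.8843, 0.4668, 0.5727], [0.0, 0.0, 0.0, 1.0]]}
top {'K': [[438.2902, 0.0, 256.6405], [0.0, 438.2902, 191.1075], [0.0, 0.0, 1.0]], 'cam_to_world': [[0.0184, 0.9844, -0.1749, 0.3531], [-0.9998, 0.0203, 0.0092, -0.3051], [0.0126, 0.1746, 0.9846, 1.1817], [0.0, 0.0, 0.0, 1.0]]}
{'clock': 0.1, 'joint_positions': array([ 1.13438727,  0.33280965, -0.06466291,  1.46086312,  0.02159161,
        1.34990626, -0.08850534]), 'qvel': array([ 1.21980706e-03, -2.04792971e-03,  3.48617526e-04, -3.63568678e-03,
       -6.13630707e-04, -9.36221196e-04,  3.30460363e-05]), 'effort': array([ 8.68025854e-04, -6.26745915e+01,  4.87080461e-02, -3.92434251e+01,
        1.62203953e-02,  6.90972010e-03,  7.36348966e-05]), 'ee_pos': array([ 0.25116519, -0.57196631,  0.24929201]), 'eef_rot': array([-6.24815808e-04,  9.78673660e-01,  2.05420181e-01, -1.63262141e-04]), 'ft_force': array([-0.10365508, -0.70332456, -0.23940229]), 'wrist_torque': array([ 0.03410873,  0.02182299, -0.034636  ]), 'finger_force': 0.0, 'grip_width': 1.0032746600690832}
```

View pics/scene0.png

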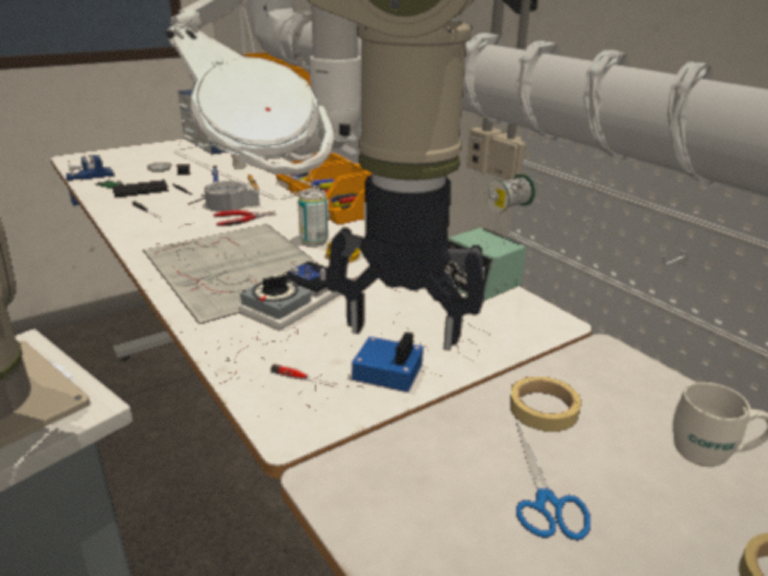

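View pics/top0.png

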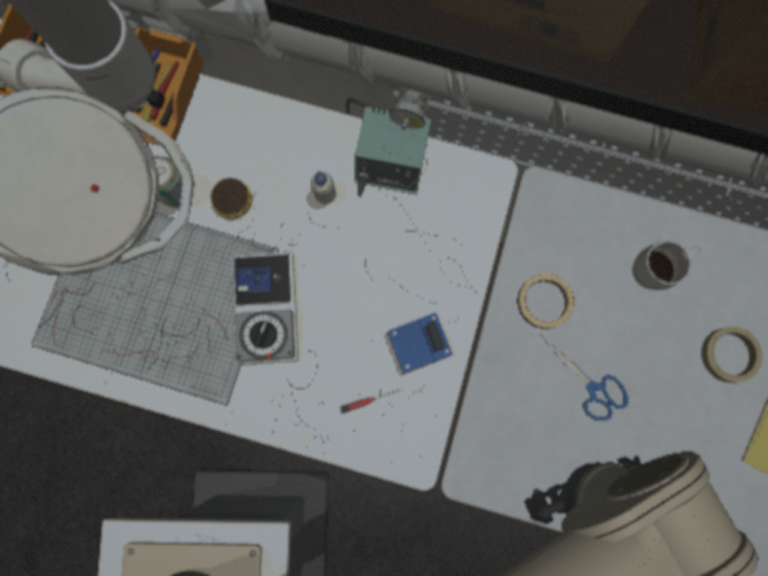

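```bash
python3 - <<'E'
import cv2,numpy as np
t=np.load("top0.npy")[:,:,::-1];s=np.load("scene0.npy")[:,:,::-1]
r=lambda c,k:cv2.resize(c,None,fx=k,fy=k,interpolation=cv2.INTER_CUBIC)
a=r(t[165:245,152:202],7);b=r(t[205:255,252:307],7)
c=np.zeros((560,740,3),np.uint8);c[:560,:350]=a;c[:350,355:740]=b;cv2.imwrite("pics/t1.png",c)
a=r(s[165:222,155:230],6);b=r(s[215:262,230:285],6)
c=np.zeros((342,790,3),np.uint8);c[:342,:450]=a;c[:282,460:790]=b;cv2.imwrite("pics/s1.png",c)
E
```

```text
(no output)
```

View pics/t1.png

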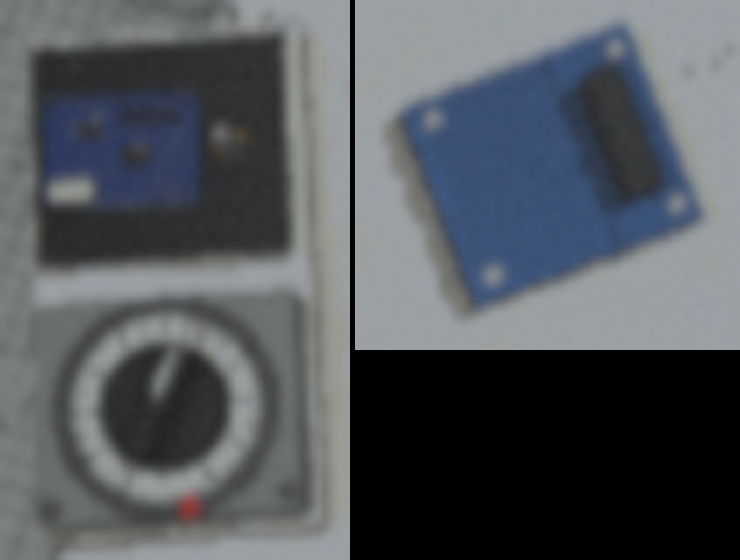

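View pics/s1.png

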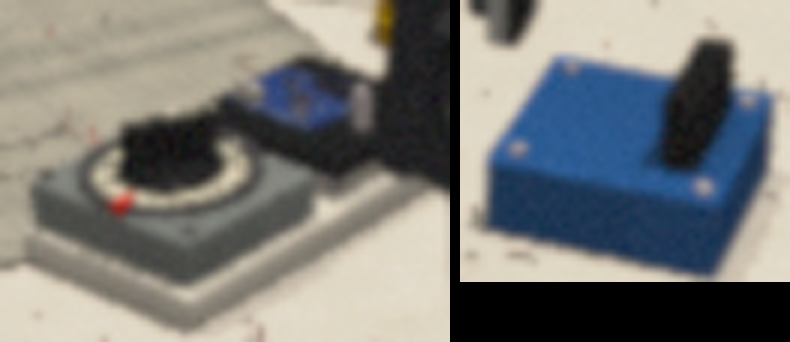

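```bash
cat > geo.py <<'E'
import numpy as np
from rig import camera_info
from scipy.optimize import least_squares
C={n:camera_info(n) for n in("scene","top")}
def proj(n,P):
    T=np.array(C[n]["cam_to_world"]);K=np.array(C[n]["K"])
    q=(np.atleast_2d(P)-T[:3,3])@T[:3,:3]
    q=q*[1,-1,-1]; q=q@K.T; return q[:,:2]/q[:,2:]
def ray(n,uv,z):
    T=np.array(C[n]["cam_to_world"]);K=np.array(C[n]["K"])
    d=np.linalg.inv(K)@[*uv,1]; d=T[:3,:3]@(d*[1,-1,-1]); return T[:3,3]+d*(z-T[2,3])/d[2]
def W(p,L):
    x,y,z,a=p;c,s=np.cos(a),np.sin(a);L=np.atleast_2d(L)
    return L@np.array([[c,s,0],[-s,c,0],[0,0,1]])+[x,y,z]
def fit(obs,p0):
    f=lambda p:np.concatenate([(proj(n,W(p,L))[0]-uv) for n,L,uv in obs])
    r=least_squares(f,p0,loss="soft_l1",f_scale=0.7,x_scale=[.01,.01,.01,.05]);return r.x,r.fun.reshape(-1,2)
px=lambda u,v,ox,oy,k:np.array([(u+.5)/k-.5+ox,(v+.5)/k-.5+oy])
E
cat > fit0.py <<'E'
from geo import *
t=lambda u,v:px(u,v,152,165,7); s=lambda u,v:px(u,v,155,165,6)
tc=lambda u,v:px(u-355,v,252,205,7); sc=lambda u,v:px(u-460,v,230,215,6)
m=lambda *a:np.array(a)/1000
J=[("top",m(-100,26,42),t(166,411)),("top",m(42,74,34),t(33,52)),("top",m(42,-22,34),t(284,36)),("top",m(-42,-22,34),t(292,250)),("top",m(-42,74,34),t(38,265)),
("top",m(-58,-24,40),t(300,295)),("top",m(-142,-24,40),t(307,513)),("top",m(0,0,48),t(230,137)),
("scene",m(-142,-24,40),s(188,241)),("scene",m(-142,76,40),s(33,182)),("scene",m(-58,-24,40),s(313,187)),("scene",m(0,0,54),s(362,86)),("scene",m(0,0,34),s(360,130))]
Q=[("top",m(40,-20,34),tc(625,25)),("top",m(-40,-20,34),tc(704,213)),("top",m(40,72,34),tc(402,110)),("top",m(-40,72,34),tc(474,308)),("top",m(0,0,66),tc(622,132)),
("scene",m(-40,-20,34),sc(714,200)),("scene",m(-40,72,34),sc(490,156)),("scene",m(40,-20,34),sc(770,97)),("scene",m(40,72,34),sc(558,60)),("scene",m(-40,72,0),sc(490,230)),("scene",m(-40,-20,0),sc(712,275))]
for nm,o,p0 in(("jig",J,[.55,-.1,0,0]),("cover",Q,[.45,-.4,0,.4])):
    p,r=fit(o,p0);print(nm,p.round(4));print(r.round(2).tolist())
    if nm=="jig":pj=p
c=W(pj,m(-100,26,42))[0]
for n,mk in(("top",t(190,508)),("scene",s(122,205))):
    d=ray(n,mk,c[2])-c;print(n,"mark",np.hypot(*d[:2]),"q",-(np.arctan2(d[1],d[0])-pj[3]))
a=ray("top",t(155,397),.073);b=ray("top",t(176,350),.073);d=b-a
print("pointer q",-(np.arctan2(d[1],d[0])-pj[3]),a,b,"axis",c)
E
python3 fit0.py
```

```text
jig [ 0.5687 -0.1244  0.0013  0.0834]
[[0.37, -0.31], [0.12, -0.51], [0.26, -0.41], [0.37, -0.01], [0.21, 0.12], [-0.06, -0.82], [0.25, 0.12], [-0.48, 0.06], [-0.93, 1.56], [-1.93, 0.05], [0.23, -1.68], [-0.69, 0.64], [-0.15, -0.37]]
cover [ 0.471  -0.4023  0.001   0.3927]
[[0.17, -1.01], [0.44, 0.39], [-0.37, -0.52], [0.62, -0.24], [0.37, -0.74], [0.16, 0.93], [-1.53, 0.19], [0.28, -0.65], [-1.05, -1.54], [-1.41, 0.09], [-0.05, 0.87]]
top mark 0.03780226741537389 q 2.9646809148200037
scene mark 0.03207306289114803 q 3.0341560850309106
pointer q 0.45500925811823334 [ 0.46808274 -0.10688124  0.073     ] [ 0.48532456 -0.11360114  0.073     ] axis [ 0.46686629 -0.10684562  0.04331952]
```

```bash
python3 - <<'E'
import cv2,numpy as np
from rig import snapshot
r=lambda c,k:cv2.resize(c,None,fx=k,fy=k,interpolation=cv2.INTER_CUBIC)
t=np.mean([snapshot("top") for _ in range(8)],0);s=np.mean([snapshot("scene") for _ in range(4)],0)
np.save("tavg.npy",t);np.save("savg.npy",s)
g=lambda x:(255*np.clip(x/200,0,1)**.5).astype(np.uint8)[:,:,::-1]
a=r(g(t[204:244,154:198]),9);b=r(g(s[180:205,160:202]),9)
c=np.zeros((370,790,3),np.uint8);c[:a.shape[0],:a.shape[1]]=a;c[:b.shape[0],405:405+b.shape[1]]=b
cv2.imwrite("pics/d1.png",c)
E
```

```text
(no output)
```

View pics/d1.png

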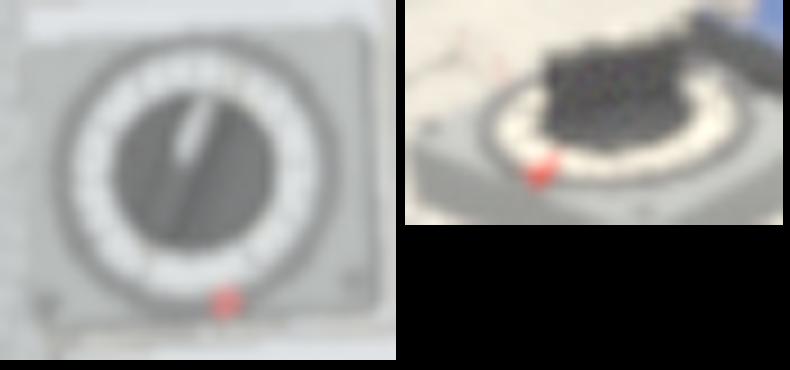

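```bash
cat > sh.py <<'E'
import sys,numpy as np
from rig import observe
from scipy.spatial.transform import Rotation as R
o=observe();q=o["eef_rot"];M=R.from_quat([*q[1:],q[0]]).as_matrix();p=o["ee_pos"]
yaw=np.arctan2(M[1,0],M[0,0]);t=np.array([float(a) for a in sys.argv[1:5]])
print("at",p.round(4),"yaw",yaw.round(4),"t",o["clock"],"q7",o["joint_positions"][6].round(3))
print("shift",(M.T@(t[:3]-p)).round(4),"turn",round(yaw-t[3],4))
E
python3 sh.py 0.467 -0.107 0.15 2.77
```

```text
at [ 0.2513 -0.5723  0.25  ] yaw 0.4138 t 0.7 q7 -0.089
shift [ 0.3845 -0.3393  0.1   ] turn -2.3562
```

Call:
{"api": "creep_tool", "payload": {"moves": {"aperture": [0.6, 0.6, 0.6, 0.6, 0.6, 0.6, 0.6, 0.6, 0.6, 0.6, 0.6, 0.6, 0.6, 0.6], "dx": [0.04, 0.08, 0.12, 0.16, 0.2, 0.24, 0.28, 0.32, 0.36, 0.3845, 0.3845, 0.3845, 0.3845, 0.3845], "dy": [-0.035, -0.07, -0.106, -0.141, -0.176, -0.212, -0.247, -0.282, -0.318, -0.3393, -0.3393, -0.3393, -0.3393, -0.3393], "dz": [0, 0, 0, 0, 0, 0, 0.02, 0.04, 0.06, 0.08, 0.1, 0.1, 0.1, 0.1], "spin": [-0.19, -0.38, -0.56, -0.75, -0.94, -1.13, -1.32, -1.5, -1.69, -1.88, -2.07, -2.26, -2.356, -2.356]}, "squeeze": 30}}

```text
clock: 2.45
ee_pos: [0.467, -0.107, 0.1501]
eef_rot: [0.0, 0.185, 0.983, -0.0]
ft_force: [1.3, 1.1, -0.3]
grip_width: 0.602
finger_force: 0.0
```

```bash
python3 sh.py 0.467 -0.107 0.072 2.77; python3 - <<'E'
import cv2,numpy as np
from rig import snapshot
s=snapshot("scene");np.save("scene1.npy",s)
cv2.imwrite("pics/s2.png",cv2.resize(s[110:250,100:290,::-1],(760,560),interpolation=cv2.INTER_CUBIC))
E
```

```text
at [ 0.467  -0.107   0.1501] yaw 2.7689 t 2.45 q7 1.251
shift [0.0001 0.     0.0781] turn -0.0011
```

View pics/s2.png

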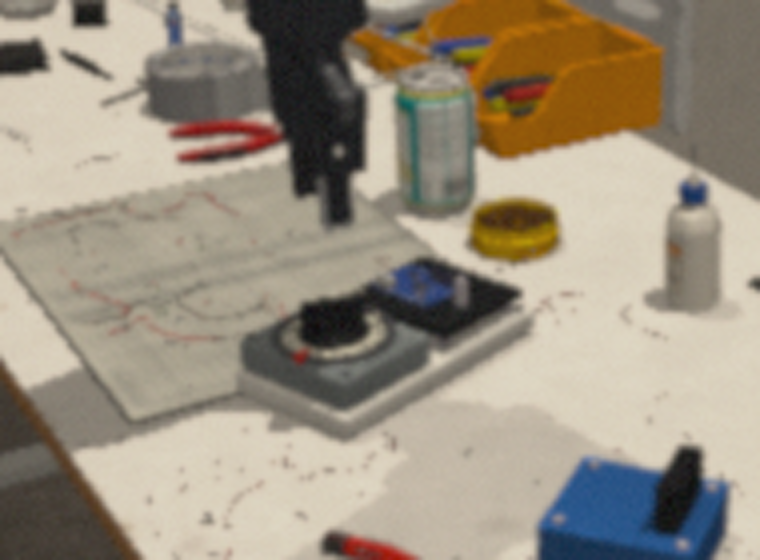

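Call:
{"api": "creep_tool", "payload": {"moves": {"aperture": [0.6, 0.6, 0.6, 0, 0, 0, 0, 0], "dx": [0, 0, 0, 0, 0, 0, 0, 0], "dy": [0, 0, 0, 0, 0, 0, 0, 0], "dz": [0.04, 0.078, 0.078, 0.078, 0.078, 0.078, 0.078, 0.078], "spin": [0, 0, 0, 0, 0, 0, 0, 0]}, "squeeze": 30}}

```text
clock: 3.5
ee_pos: [0.4679, -0.1075, 0.0736]
eef_rot: [0.001, 0.185, 0.983, -0.0]
ft_force: [-2.1, -0.3, 7.3]
grip_width: 0.13
finger_force: 33.5
```

Call:
{"api": "creep_tool", "payload": {"moves": {"aperture": [0, 0, 0, 0, 0, 0, 0, 0, 0, 0, 0, 0, 0, 0, 0, 0], "dx": [0, 0, 0, 0, 0, 0, 0, 0, 0, 0, 0, 0, 0, 0, 0, 0], "dy": [0, 0, 0, 0, 0, 0, 0, 0, 0, 0, 0, 0, 0, 0, 0, 0], "dz": [-0.002, -0.002, -0.002, -0.002, -0.002, -0.002, -0.002, -0.002, -0.002, -0.002, -0.002, -0.002, -0.002, -0.002, -0.002, -0.002], "spin": [0.18, 0.36, 0.54, 0.72, 0.9, 1.08, 1.26, 1.44, 1.62, 1.8, 1.98, 2.16, 2.34, 2.51, 2.51, 2.51]}}}

```text
clock: 5.5
ee_pos: [0.4688, -0.1075, 0.074]
eef_rot: [0.001, 0.992, 0.129, 0.002]
ft_force: [15.1, -4.6, -24.7]
grip_width: 0.134
finger_force: 30.3
```

```bash
python3 sh.py .467 -.107 .16 0.26
```

```text
at [ 0.4688 -0.1075  0.074 ] yaw 0.2594 t 5.5 q7 -1.247
shift [-0.0013 -0.0008 -0.086 ] turn -0.0006
```

Call:
{"api": "creep_tool", "payload": {"moves": {"aperture": [0.6, 0.6, 0.6, 0.6, 0.6, 0.6], "dx": [0, 0, 0, 0, 0, 0], "dy": [0, 0, 0, 0, 0, 0], "dz": [0, 0, 0, -0.045, -0.09, -0.09], "spin": [0, 0, 0, 0, 0, 0]}}}

```text
clock: 6.25
ee_pos: [0.469, -0.1073, 0.1676]
eef_rot: [0.001, 0.992, 0.129, 0.003]
ft_force: [-0.2, 1.1, -0.5]
grip_width: 0.599
finger_force: 0.0
```

```bash
python3 sh.py .471 -.402 .164 0.393; python3 - <<'E'
from rig import observe; print(observe()["ft_force"])
E
```

```text
at [ 0.469  -0.1073  0.1676] yaw 0.2597 t 6.25 q7 -1.208
shift [-0.0737  0.2853  0.0042] turn -0.1333
[-0.21432685  1.06508697 -0.47417089]
```

Call:
{"api": "creep_tool", "payload": {"moves": {"aperture": [0.8, 0.8, 0.8, 0.8, 0.8, 0.8, 0.8], "dx": [-0.015, -0.03, -0.044, -0.059, -0.074, -0.074, -0.074], "dy": [0.057, 0.114, 0.171, 0.228, 0.285, 0.285, 0.285], "dz": [0, 0, 0, 0, 0.004, 0.004, 0.004], "spin": [0, 0, -0.05, -0.1, -0.133, -0.133, -0.133]}}}

```text
clock: 7.12
ee_pos: [0.4686, -0.4006, 0.159]
eef_rot: [-0.001, 0.981, 0.195, -0.0]
ft_force: [0.4, 1.6, -0.6]
grip_width: 0.802
finger_force: 0.0
```

```bash
python3 sh.py .471 -.402 .164 0.393; python3 - <<'E'
import cv2,numpy as np
from rig import snapshot
r=lambda c,k:cv2.resize(c,None,fx=k,fy=k,interpolation=cv2.INTER_CUBIC)
t=np.mean([snapshot("top") for _ in range(6)],0);s=np.mean([snapshot("scene") for _ in range(6)],0)
np.save("t3.npy",t);np.save("s3.npy",s)
g=lambda x:(255*np.clip(x/210,0,1)**.6).astype(np.uint8)[:,:,::-1]
c=np.zeros((560,800,3),np.uint8)
a=r(g(t[165:245,152:202]),7);c[:560,:350]=a
a=r(g(s[165:222,157:232]),6);c[:342,350:800]=a
a=r(g(s[215:262,225:287]),4.6);c[344:344+a.shape[0],350:350+a.shape[1]]=a
cv2.imwrite("pics/c3.png",c)
E
```

```text
at [ 0.4686 -0.4006  0.159 ] yaw 0.3928 t 7.125 q7 -0.575
shift [ 0.0017  0.0022 -0.005 ] turn -0.0002
```

View pics/c3.png

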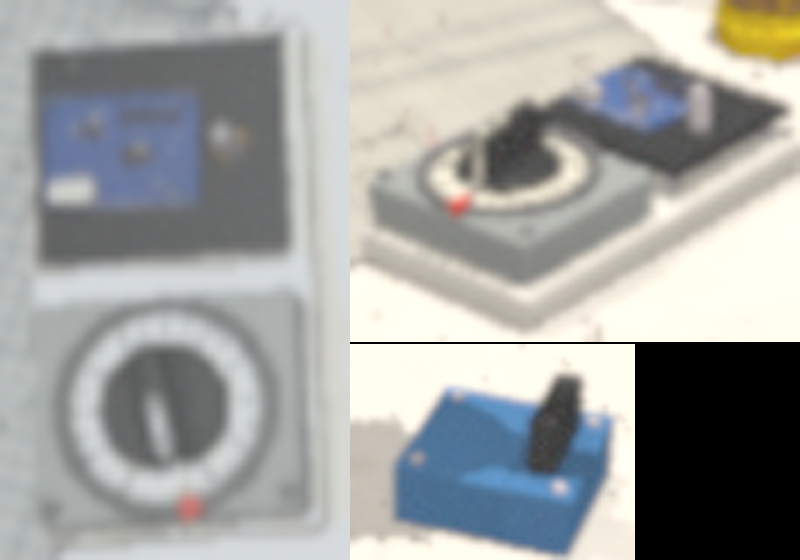

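```bash
cat > fit1.py <<'E'
from geo import *
exec(open("fit0.py").read().split("for nm")[0].split("import *")[1])
s=lambda u,v:px(u-350,v,157,165,6); sc=lambda u,v:px(u-350,v-344,225,215,4.6)
JT=[o for o in J if o[0]=="top"]
JS=[("scene",m(-142,-24,40),s(526,243)),("scene",m(-142,76,40),s(372,185)),("scene",m(-58,-24,40),s(652,190)),("scene",m(42,-22,34),s(787,108)),("scene",m(-42,-22,34),s(672,172)),("scene",m(0,0,54),s(700,83)),("scene",m(0,0,34),s(698,130))]
QT=[o for o in Q if o[0]=="top"];QS=[o for o in Q if o[0]!="top"]
QS+=[("scene",m(-40,-20,34),sc(567,508)),("scene",m(-40,72,34),sc(396,463)),("scene",m(40,-20,34),sc(610,420)),("scene",m(40,72,34),sc(448,389)),("scene",m(-40,72,0),sc(396,516)),("scene",m(-40,-20,0),sc(566,552))]
def fz(obs,p0,z):
    f=lambda p:np.concatenate([(proj(n,W([p[0],p[1],z,p[2]],L))[0]-uv) for n,L,uv in obs])
    r=least_squares(f,p0,loss="soft_l1",f_scale=.7,x_scale=[.01,.01,.05]);return r.x.round(4),np.abs(r.fun).mean().round(2)
for nm,a,b,p0,z in(("jig",JT,JS,[.56,-.12,.08],.003),("cover",QT,QS,[.47,-.4,.39],0)):
    print(nm,"top",fz(a,p0,z),"scene",fz(b,p0,z),"both",fz(a+b,p0,z),"free z",fit(a+b,[*p0[:2],z,p0[2]])[0].round(4))
    for o in b: pass
T=np.load("t3.npy");U,V=np.meshgrid(np.arange(512),np.arange(384))
red=np.clip(T[...,0]-np.maximum(T[...,1],T[...,2])-30,0,None)*(abs(U-178)<8)*(abs(V-237)<6)
mk=np.array([(red*U).sum(),(red*V).sum()])/red.sum()
mk0=ray("top",mk,.045)
for pj in([.5687,-.1244,.003,.0834],):
    c=W(pj,m(-100,26,42))[0];d=mk0-c;print("mark px",mk,"r",np.hypot(*d[:2]),"q",pj[3]-np.arctan2(d[1],d[0]))
G=T.mean(2);w=(abs(U-175)<4)*(V>=220)*(V<=231);
for v in range(220,233):
    row=G[v,168:182];print(v,row.round().astype(int).tolist())
E
python3 fit1.py
```

```text
jig top (array([ 0.5679, -0.1244,  0.081 ]), np.float64(0.25)) scene (array([ 0.5677, -0.126 ,  0.0994]), np.float64(0.69)) both (array([ 0.5682, -0.1247,  0.0861]), np.float64(0.51)) free z [ 0.5686 -0.1243  0.0015  0.0864]
cover top (array([ 0.4697, -0.4018,  0.3869]), np.float64(0.3)) scene (array([ 0.4728, -0.4025,  0.3774]), np.float64(0.74)) both (array([ 0.4717, -0.4025,  0.3826]), np.float64(0.73)) free z [ 4.716e-01 -4.026e-01  2.000e-04  3.830e-01]
mark px [178.65933286 237.00851668] r 0.03763397318733757 q 2.959533654779793
220 [47, 45, 42, 41, 45, 52, 51, 44, 39, 41, 44, 46, 48, 49]
221 [47, 46, 44, 40, 50, 67, 66, 51, 40, 40, 43, 45, 48, 50]
222 [47, 46, 44, 42, 56, 82, 84, 62, 42, 40, 43, 45, 48, 49]
223 [46, 47, 45, 42, 57, 89, 102, 76, 46, 39, 42, 45, 48, 49]
224 [47, 47, 46, 42, 54, 92, 116, 89, 52, 39, 42, 46, 48, 49]
225 [47, 47, 46, 43, 49, 88, 123, 99, 58, 40, 42, 44, 47, 48]
226 [48, 46, 47, 45, 45, 79, 118, 102, 66, 42, 40, 43, 46, 47]
227 [52, 46, 47, 46, 43, 68, 104, 101, 72, 46, 39, 43, 46, 47]
228 [63, 48, 47, 46, 45, 60, 93, 102, 76, 47, 40, 42, 44, 52]
229 [91, 62, 49, 47, 45, 52, 80, 96, 76, 49, 41, 43, 52, 75]
230 [125, 95, 68, 55, 48, 45, 60, 77, 70, 65, 59, 64, 80, 111]
231 [148, 129, 101, 84, 72, 66, 64, 75, 88, 103, 99, 108, 119, 131]
232 [154, 146, 126, 121, 118, 113, 106, 113, 125, 138, 134, 144, 145, 133]
```

```bash
python3 - <<'E'
from geo import *
pj=[.568,-.1244,.003,.083]
c=W(pj,np.array([[-.1,.026,.042],[-.1,.026,.070]]));print(proj("top",c))
a=ray("top",(173.6,222),.073);b=ray("top",(174.71,228),.073);d=b-a
print("pointer q",(pj[3]-np.arctan2(d[1],d[0]))%6.283)
p=c[0]; e=p-a;print("axis offset from line mm",1e3*(d[0]*e[1]-d[1]*e[0])/np.hypot(d[0],d[1]))
tip=p+.038*d/np.hypot(*d[:2]);print("tip",tip,"mark",ray("top",(178.66,237.01),.045))
E
python3 sh.py .4715 -.4025 .060 .383
```

```text
[[175.51225767 223.16570139]
 [173.63570968 222.03049511]]
pointer q 2.9924283159033087
axis offset from line mm 0.07423080484778098
tip [ 0.42920824 -0.11552318  0.045     ] mark [ 0.43056217 -0.11669597  0.045     ]
at [ 0.4687 -0.4014  0.1601] yaw 0.393 t 7.725 q7 -0.575
shift [0.0022 0.0021 0.1001] turn 0.01
```

Call:
{"api": "creep_tool", "payload": {"moves": {"aperture": [0.8, 0.8, 0.8, 0.8, 0, 0, 0, 0, 0, 0], "dx": [0.002, 0.002, 0.002, 0.002, 0.002, 0.002, 0.002, 0.002, 0.002, 0.002], "dy": [0.002, 0.002, 0.002, 0.002, 0.002, 0.002, 0.002, 0.002, 0.002, 0.002], "dz": [0.04, 0.08, 0.1, 0.1, 0.1, 0.1, 0.1, 0.1, 0.1, 0.1], "spin": [0.01, 0.01, 0.01, 0.01, 0.01, 0.01, 0.01, 0.01, 0.01, 0.01]}, "squeeze": 60}}

```text
clock: 8.98
ee_pos: [0.4719, -0.403, 0.0613]
eef_rot: [0.001, 0.982, 0.19, 0.001]
ft_force: [0.7, 0.7, 7.1]
grip_width: 0.171
finger_force: 59.8
```

```bash
python3 sh.py .4715 -.4025 .060 .383
```

```text
at [ 0.4719 -0.403   0.0613] yaw 0.3828 t 8.975 q7 -0.596
shift [-0.0002 -0.0006  0.0013] turn -0.0002
```

Call:
{"api": "creep_tool", "payload": {"moves": {"aperture": [0, 0, 0, 0, 0], "dx": [0, 0, 0, 0, 0], "dy": [0, 0, 0, 0, 0], "dz": [-0.03, -0.06, -0.09, -0.09, -0.09], "spin": [0, 0, 0, 0, 0]}}}

```text
clock: 9.6
ee_pos: [0.4707, -0.4022, 0.1489]
eef_rot: [-0.0, 0.982, 0.19, -0.0]
ft_force: [-1.7, 0.4, -2.6]
grip_width: 0.171
finger_force: 58.9
```

```bash
python3 sh.py .5693 -.125 .150 .086
```

```text
at [ 0.4707 -0.4022  0.1489] yaw 0.3828 t 9.6 q7 -0.587
shift [ 0.1949 -0.2203 -0.001 ] turn 0.2968
```

Call:
{"api": "creep_tool", "payload": {"moves": {"aperture": [0, 0, 0, 0, 0, 0, 0, 0, 0], "dx": [0.032, 0.065, 0.097, 0.13, 0.162, 0.195, 0.195, 0.195, 0.195], "dy": [-0.037, -0.073, -0.11, -0.147, -0.184, -0.22, -0.22, -0.22, -0.22], "dz": [0, 0, 0, 0, 0, 0, 0, 0, 0], "spin": [0.05, 0.1, 0.15, 0.2, 0.25, 0.297, 0.297, 0.297, 0.297]}}}

```text
clock: 10.72
ee_pos: [0.5693, -0.1271, 0.1493]
eef_rot: [0.0, 0.999, 0.042, -0.001]
ft_force: [0.1, -1.1, -2.1]
grip_width: 0.172
finger_force: 59.1
```

```bash
python3 sh.py .5693 -.125 .150 .086; python3 - <<'E'
import cv2,numpy as np
from rig import snapshot
r=lambda c,k:cv2.resize(c,None,fx=k,fy=k,interpolation=cv2.INTER_CUBIC)
t=np.mean([snapshot("top") for _ in range(2)],0);s=np.mean([snapshot("scene") for _ in range(4)],0)
g=lambda x:(255*np.clip(x/210,0,1)**.6).astype(np.uint8)[:,:,::-1]
c=np.zeros((560,800,3),np.uint8)
c[:560,:336]=r(g(t[150:230,152:200]),7)
c[:540,336:798]=r(g(s[132:222,170:247]),6);np.save("s4.npy",s)
cv2.imwrite("pics/c4.png",c)
E
```

```text
at [ 0.5693 -0.1271  0.1493] yaw 0.0839 t 10.725 q7 -1.402
shift [ 0.0002 -0.002  -0.0007] turn -0.0021
```

View pics/c4.png

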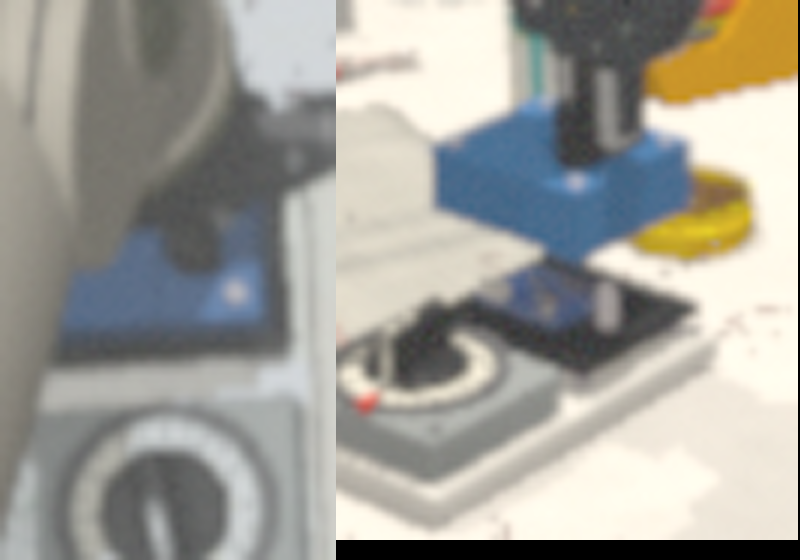

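```bash
cat >> geo.py <<'E'
def fz(obs,p0,z):
    f=lambda p:np.concatenate([(proj(n,W([p[0],p[1],z,p[2]],L))[0]-uv) for n,L,uv in obs])
    r=least_squares(f,p0,loss="soft_l1",f_scale=.7,x_scale=[.01,.01,.05]);return r.x.round(4),r.fun.reshape(-1,2).round(1).tolist()
E
python3 - <<'E'
from geo import *
m=lambda *a:np.array(a)/1000
s=lambda u,v:px(u-336,v,170,132,6);n="scene"
Q=[(n,m(-40,72,34),s(437,150)),(n,m(40,72,34),s(540,103)),(n,m(-40,-20,34),s(572,184)),(n,m(40,-20,34),s(690,142)),(n,m(-40,-20,0),s(572,261)),(n,m(-40,72,0),s(437,207)),(n,m(40,-20,0),s(690,194))]
print(fz(Q,[.57,-.125,.08],.088),fit(Q,[.57,-.125,.088,.08])[0])
t=lambda u,v:px(u,v,152,150,7)
print("screw px top pred?",[ray("top",t(234,292),.122)])
J=[(n,m(0,0,34),s(607,330)),(n,m(42,-22,34),s(697,308)),(n,m(-42,-22,34),s(583,372)),(n,m(-58,-24,40),s(559,385))]
print(fz(J,[.57,-.125,.08],.003))
E
```

```text
(array([ 0.5719, -0.1214,  0.0692]), [[-1.8, -1.5], [0.7, -1.9], [0.2, 1.3], [-0.1, -0.7], [0.7, 0.0], [-1.1, 0.2], [0.1, 1.7]]) [ 0.60747116 -0.08328692  0.06431022  0.07211169]
screw px top pred? [array([ 0.53724228, -0.13943728,  0.122     ])]
(array([ 0.5642, -0.1293,  0.0889]), [[-0.3, -0.2], [0.1, 0.3], [-0.2, 0.6], [0.4, -1.1]])
```

```bash
python3 - <<'E'
from geo import *
tc=lambda u,v:px(u-355,v,252,205,7);t=lambda u,v:px(u,v,152,150,7)
p=[.4697,-.4018,0,.3869];w=ray("top",tc(677,203),.034)-np.array(p[:3])
c,s=np.cos(p[3]),np.sin(p[3]);L=np.array([c*w[0]+s*w[1],-s*w[0]+c*w[1]]);print("local",L)
for a in(.084,.09):
  r=ray("top",t(234,292),.122)[:2];c,s=np.cos(a),np.sin(a);print("hole",r-[c*L[0]-s*L[1],s*L[0]+c*L[1]])
E
```

```text
local [-0.03044156 -0.01262437]
hole [ 0.56651731 -0.12430333]
hole [ 0.56642598 -0.12412795]
```

Call:
{"api": "creep_tool", "payload": {"moves": {"aperture": [0, 0, 0, 0, 0, 0, 0], "dx": [0.0013, 0.0013, 0.0013, 0.0013, 0.0013, 0.0013, 0.0013], "dy": [0, 0, 0, 0, 0, 0, 0], "dz": [0.015, 0.025, 0.03, 0.035, 0.038, 0.04, 0.04], "spin": [0, 0, 0, 0, 0, 0, 0]}}}

```text
clock: 11.9
ee_pos: [0.5713, -0.1255, 0.1101]
eef_rot: [0.0, 0.999, 0.043, 0.0]
ft_force: [-0.2, -0.0, -1.8]
grip_width: 0.172
finger_force: 59.1
```

```bash
python3 sh.py .5706 -.1275 .1093 .084
```

```text
at [ 0.5713 -0.1255  0.1101] yaw 0.0858 t 11.9 q7 -1.411
shift [-0.0009  0.0019  0.0008] turn 0.0018
```

Call:
{"api": "creep_tool", "payload": {"moves": {"aperture": [0, 0, 0, 0, 0, 0, 0], "dx": [0, 0, 0, 0, 0, 0, 0], "dy": [0, 0, 0, 0, 0, 0, 0], "dz": [0.005, 0.009, 0.011, 0.012, 0.013, 0.013, 0.013], "spin": [0, 0, 0, 0, 0, 0, 0]}, "squeeze": 80}}

```text
clock: 12.78
ee_pos: [0.5713, -0.1255, 0.0972]
eef_rot: [0.0, 0.999, 0.043, 0.0]
ft_force: [-2.1, -0.8, 3.5]
grip_width: 0.17
finger_force: 84.0
```

```bash
python3 sh.py .5706 -.1275 .1093 .084
```

```text
at [ 0.5713 -0.1255  0.0972] yaw 0.0858 t 12.775 q7 -1.414
shift [-0.0009  0.0019 -0.0121] turn 0.0018
```

Call:
{"api": "creep_tool", "payload": {"moves": {"aperture": [0, 0, 0, 0, 0, 0, 0, 0], "dx": [0, 0, 0, 0, 0, 0, 0, 0], "dy": [0, 0, 0, 0, 0, 0, 0, 0], "dz": [0.003, 0.005, 0.007, 0.008, 0.009, 0.009, 0.009, 0.009], "spin": [0, 0, 0, 0, 0, 0, 0, 0]}}}

```text
clock: 13.78
ee_pos: [0.5727, -0.1263, 0.0924]
eef_rot: [0.001, 0.999, 0.042, 0.002]
ft_force: [-13.9, -0.0, 38.6]
grip_width: 0.167
finger_force: 89.4
```

```bash
python3 sh.py .5706 -.1275 .1093 .084
```

```text
at [ 0.5727 -0.1263  0.0924] yaw 0.085 t 13.775 q7 -1.416
shift [-0.0022  0.0011 -0.017 ] turn 0.001
```

Call:
{"api": "creep_tool", "payload": {"moves": {"aperture": [0, 0, 0, 0], "dx": [-0.001, -0.001, -0.001, -0.001], "dy": [0, 0, 0, 0], "dz": [-0.001, -0.001, -0.001, -0.001], "spin": [0, 0, 0, 0]}}}

```text
clock: 14.28
ee_pos: [0.5722, -0.1262, 0.0926]
eef_rot: [0.001, 0.999, 0.043, 0.002]
ft_force: [-7.7, -0.3, 28.8]
grip_width: 0.169
finger_force: 87.9
```

```bash
python3 - <<'E'
import cv2,numpy as np
from rig import snapshot,observe
r=lambda c,k:cv2.resize(c,None,fx=k,fy=k,interpolation=cv2.INTER_CUBIC)
t=np.mean([snapshot("top") for _ in range(4)],0);s=np.mean([snapshot("scene") for _ in range(6)],0)
g=lambda x:(255*np.clip(x/210,0,1)**.6).astype(np.uint8)[:,:,::-1]
c=np.zeros((560,800,3),np.uint8)
c[:560,:336]=r(g(t[165:245,152:200]),7)
c[:540,336:798]=r(g(s[135:225,165:242]),6)
cv2.imwrite("pics/c5.png",c)
o=observe();print(o["ee_pos"],o["ft_force"],o["finger_force"],o["clock"])
E
```

```text
[ 0.57218491 -0.12612588  0.09255696] [-7.79417444 -0.06629838 28.39305557] 87.91134595870972 14.775
```

View pics/c5.png

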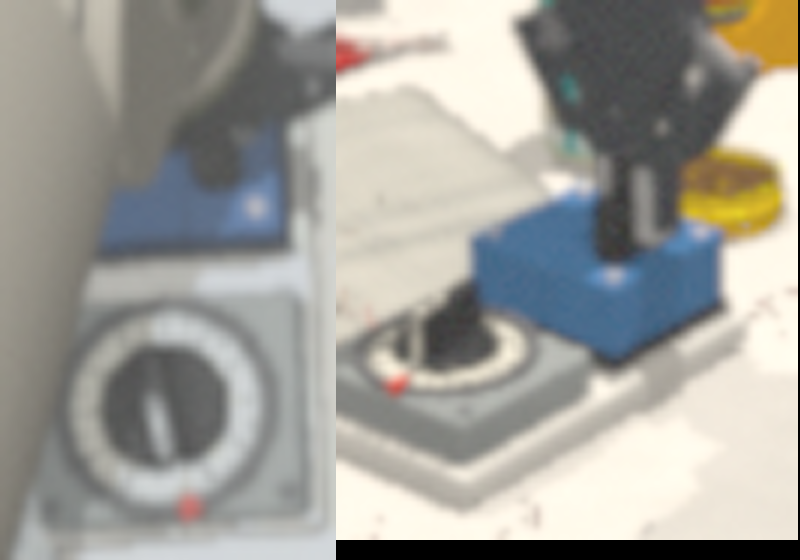

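```bash
python3 -c "
from rig import close_job;print(close_job())"
```

```text
the job is handed in; nothing more can be done
None
```

I set the dial to the red mark, fitted the cover over the pin and board, pressed it down and handed the job in with the arm still holding it; the judging result was not shown. By camera the pointer was about 2 mm from the mark, and the arm was pushing with about 28 N against a rigid stop; I inferred full deck travel from that force and did not measure it. The pointer started about 2.5 rad from the mark, not the stated 0.6 to 1.5 rad, so I followed the picture.

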